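File the tan leather sample in the lever arch file

ROBOT

A 7-joint arm with a two-finger parallel gripper is mounted at the origin on the work surface. World frame = base frame: x ahead of the robot, y to its left, z up, the work surface at z = 0. Lengths are in m, angles in rad, forces in N, time in s.
With the tool pointing down it reaches from about 0.425 to 0.875 m from the base axis. Payload 4.7 kg.
Tool frame: the origin (TCP) lies midway between the tips of the shut fingers; the grasp point (between the pads) lies 19 mm behind it; z points along the fingers, y is the line along which they close (so a half turn about z gives the same grasp; the last joint's range is limited). The gripper opens to 87 mm and grips with 3 to 60 N. Pads are 19 mm wide; open, the fingers measure 117 mm over their backs; the gripper's body (75 mm by 190 mm) begins 51 mm behind the grasp point.
Start: joints at [1.234, 0.321, -0.07, 1.45, 0.023, 1.371, -0.057], TCP at [0.223, -0.61, 0.223] pointing down, gripper open.
Joint ranges: [-2.86, 2.86], [-0.3, 2.09], [-1.38, 1.24], [0.06, 2.45], [-1.56, 4.7], [0.09, 2.05], [-2.69, 2.69]. Speed limits (rad/s): [2.57, 2.57, 3.14, 3.14, 3.14, 3.14, 3.14].

INTERFACE

Orientations are given as a rotation vector (axis times angle).
In Python, from bench import ctrl gives the robot as it stands. The module is installed in compiled form; this text tells all that it offers.
- The arm moves only by the shell command python3 -m handwheel 'ROWS' [FORCE]. ROWS is JSON, a list of rows, each a list of 7 numbers: the finger opening in m, from 0 to 0.087, then the shift along the tool's x, y, z in m, then the turn, a rotation vector about the tool's x, y, z in degrees. A call has 1 to 12 rows; each row shifts and turns the commanded pose from where the row before left it, along the tool's axes as they then stand; what a row does not reach is not made up. A row lasts 1/8 s, in which the tool goes at most 62.5 mm and 10.7 degrees, less where a joint would pass 70% of its speed; a pose out of reach is approached as far as the arm can. A call is refused whole if a number of a shift passes 0.0625 or a number of a turn 10.7, either way. A call with a gripper value outside its range is refused whole. The fingers move at their own pace and stop on an object; FORCE is the grip in N (left out, the last holds). Time passes only in rows, so rows that do not move let the fingers close. It gives the time, the measured TCP pose, the force, the opening and the grip force at its end, in the units of the state.
- ctrl.get_state(): the state, without advancing time (a new reading comes with each control period).
- ctrl.get_image(name): name is "scene" or "side" or "wrist"; returns (picture, depth): 400x640x3 uint8, blue, green, red; 400x640 float32, m along the optical axis (not along the pixel's ray), 0 where there is no reading.
- ctrl.camera_info(name): a dict with "intrinsics" (3x3 intrinsics, pixels), "R" (3x3) and "t" (3): a world point X has camera coordinates R X + t. Camera axes: x right, y down, z forward; pixel columns grow to the right and rows downward; lengths in m; the calibration is good to about 2 mm. A picture is of the moment at which its call begins: read the wrist's pose just before it. camera_info takes no time and is no camera call; for the wrist camera it gives the pose at the moment of the call.
- ctrl.close_job(): hands the job in; it is judged then, once.
The state is a dict: "time": time; "joint_positions": joint angles; "qd": joint speeds; "joint_torque": joint torques, N m; "position": TCP position; "tool_rot": TCP orientation; "ft_force": force on the tool from outside, world axes, zero at the start; "torque": the same for the moment, N m; "grip_width": opening from 0.0 (shut) to 1.0 (fully open); "grip_force": force on a finger pad.
Only numpy, scipy, OpenCV 4.12 (cv2) and the standard library are available. Lean on these libraries where they do the work, as an engineer would, in place of code of your own. Each camera call takes 0.05 s, during which the arm holds its last target. There are 200 camera calls.

TASK

Put the tan sample plate away in the lever arch file: lift the lever until the rings stand wide open, thread the plate down both posts so it lies flat on the dark brown one already filed, leather face up and on the same side of the posts, then press the lever fully home so the rings are shut and locked. Do not bend the springy lever or force the plate onto the posts, and leave the other things on the bench where they are.

Things in the scene. Friction and masses are not known exactly. Their poses are not given: they have to be found in the camera images.
- file: Lever arch file screwed flat to the bench, open: grey, cream lining, steel ring mechanism on the near cover. Origin: bench level midway between the two posts; x across the file to the spine (away from the robot), y along the posts towards the lever, z up. Cover 3 mm thick, x -120 to 291, y -115 to 135 mm. Base plate top z 5, x -28 to 56, y -64 to 112. Arch shaft at x 52, z 9 mm.
- post0 (a point): round tip (topmost point) of the fixed post at file x 0, y -40 mm: steel pin 5.5 mm in diameter, from z 5 up to z 45 mm
- post1 (a point): round tip (topmost point) of the like post at file x 0, y +40 mm, the one nearer the lever
- lever (a joint): lever angle at its pivot, rad: 0 = fully home (rings locked), 0.9 = lifted to its stop (rings wide open). The pivot runs along y at file x 30, y 92, z 21 mm. Stiff, stays where it is left: friction takes 5.3 N at the thumb piece either way; the ring spring helps to open and adds up to 6.5 N to close, most when open, nearly none in the last 5 mm.
- lever_bend (a joint): elastic bend of the springy lever arm, rad, 0 = straight, + = thumb piece pulled up, - = pushed down. It gives 0.6 mm at the thumb piece (0.008 rad) per N, so under load the thumb piece runs ahead of the lever: its angle = lever + lever_bend. Over 0.18 rad (22 N) spoils the lever.
- thumb (a point): centre of the thumb piece at the lever's end: steel roll 12 mm in diameter, 24 mm long along file y, round free ends to pinch; 76 mm from the pivot. Lever home: file x -45, y 92, z 33 mm; lifting swings it up and away from the robot to x -7, y 92, z 87 mm at the stop. The lever arm is an 11 mm wide steel strip. The point turns with the arm.
- arches (a joint): angle of the two ring arches, rad: 0 = shut with their ends on the post tips, 1.0 = wide open, swung away over the spine. Geared to the lever.
- sample_tan: The sample to file: rigid plate, 50 mm (x) by 100 mm (y) by 8 mm thick, about 60 g, honey-tan leather face up. Origin: centre of its underside, z up out of the leather face. Two 7.3 mm holes right through at x = +13, y = -40 and +40 mm (12 mm from the +x long edge). Grip it across the 50 mm. Filed, its x axis points as the file's x and its origin is at file x -13, y 0, z 13 mm.
- sample_filed: Dark brown sample plate of the same shape, already on the posts, its underside (origin) at file z 5 mm, origin at file x -13 mm, y 0. It must stay there.
- sample_black: Black sample plate of the same shape, lying loose on the bench; not to be filed. Origin: centre of its underside.
- rivet_tray: Open steel tray of copper rivets, 100 x 80 x 25 mm. Origin: centre of its underside.
- tape_roll: Black tape roll lying on the bench, 64 mm in diameter, 19 mm high. Origin: centre of its underside.
Not all that is in view belongs to the job. There is more than one size of the sample_tan; the one meant has the size given above.

How it is judged:
By the outcome, as a careful person would: the job done as asked, in the order asked, and still so for the second after the job is handed in, with the robot touching nothing.
It also fails if it takes over 69 s, if anything falls off the work surface, if the arm or the gripper's body presses on something with over 40 N, if the wrist force passes 120 N, or if a joint passes its speed limit or range.

## Working session

There is one attempt and no reset: what is moved stays moved. The work goes in short steps, Python scripts to look and compute and a shell command to move; the robot and the scene stay as the last step left them, time stands still between calls to the robot, and variables do not carry over. Pictures are saved under pics/ and viewed, at most 10 in all, crops included, and the job is handed in when it is done.

```bash
mkdir -p pics; cat > h.py <<'E'
import numpy as np, cv2
from bench import ctrl
from scipy.spatial.transform import Rotation as R
def snap(name):
    ci=ctrl.camera_info(name); im,d=ctrl.get_image(name)
    np.savez('%s.npz'%name,im=im,d=d,K=ci['intrinsics'],R=ci['R'],t=ci['t']); return load(name)
def load(name):
    return dict(np.load('%s.npz'%name))
def cloud(c):
    v,u=np.mgrid[0:400,0:640]; K=np.array(c['K']); d=c['d']
    P=np.stack([(u-K[0,2])/K[0,0]*d,(v-K[1,2])/K[1,1]*d,d],-1)
    return (P-c['t'])@c['R']   # world
def proj(c,X):
    p=c['R']@np.array(X)+c['t']; p=c['K']@p; return p[:2]/p[2]
def st():
    s=ctrl.get_state(); print({k:np.round(s[k],4).tolist() for k in ('time','position','tool_rot','ft_force','grip_width','grip_force','joint_positions')})
E
python3 - <<'E'
from h import *
st()
a=snap('scene');b=snap('side');w=snap('wrist')
cv2.imwrite('pics/1.png',a['im']);cv2.imwrite('pics/2.png',b['im']);cv2.imwrite('pics/3.png',w['im'])
for c in(a,b,w): print(np.round(-c['R'].T@c['t'],3), np.round(c['R'][2],2))
E
```

```text
{'time': 0.0, 'position': [0.2231, -0.6099, 0.2214], 'tool_rot': [-3.0915, -0.5479, 0.0007], 'ft_force': [-0.4769, -0.7535, -0.2587], 'grip_width': 1.0018, 'grip_force': 0.0, 'joint_positions': [1.2341, 0.3219, -0.0701, 1.4517, 0.0226, 1.3708, -0.0569]}
[1.385 0.585 0.862] [-0.7  -0.42 -0.58]
[-0.231  0.986  0.917] [ 0.45 -0.68 -0.58]
[ 0.291 -0.587  0.386] [-0.25 -0.09 -0.96]
```

View pics/1.png

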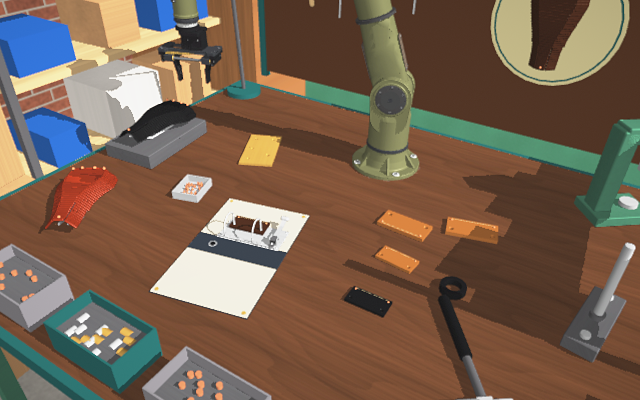

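View pics/2.png

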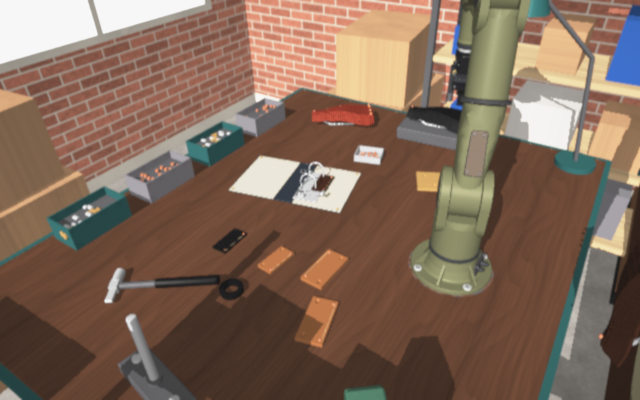

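The scene view shows four plates that could be the tan one: (405,224), (472,230) and (397,259) in orange-tan, and a yellow one at (260,150). The black plate is at (368,300), the file at (230,255) with its mechanism at (250,228). I'll choose by measured size.

```bash
python3 - <<'E'
from h import *
for nm,seeds in (('scene',[(405,224),(472,226),(397,259),(260,150),(368,300)]),('side',[(325,268),(317,322),(276,260),(428,181)])):
    c=load(nm);P=cloud(c);hsv=cv2.cvtColor(c['im'],cv2.COLOR_BGR2HSV)
    m=((hsv[...,1]>130)&(hsv[...,2]>110)&(hsv[...,0]<28)|(hsv[...,2]<45)).astype(np.uint8)
    m&=((P[...,2]>0.004)&(P[...,2]<0.02)).astype(np.uint8)
    n,l=cv2.connectedComponents(m,connectivity=4)
    for s in seeds:
        k=l[s[1],s[0]]; q=P[l==k]
        if k==0: print(s,'none',P[s[1],s[0]],hsv[s[1],s[0]]);continue
        q=q[q[:,2]>np.median(q[:,2])-.0025]
        r=cv2.minAreaRect((q[:,:2]*1000).astype(np.float32)); print(nm,s,len(q),np.round(r[0],1),np.round(r[1],1),round(r[2],1),np.round(np.median(q[:,2]),4),hsv[s[1],s[0]])
a=load('scene')['im'];b=load('side')['im']
A=cv2.resize(a[195:280,340:520],None,fx=4,fy=4,interpolation=3)[:,:720]
B=cv2.resize(a[185:265,190:330],None,fx=5,fy=5,interpolation=3)[:,:720]
cv2.imwrite('pics/4.png',cv2.resize(np.vstack([A,np.pad(B,((0,0),(0,720-B.shape[1]),(0,0)))]),(560,576)))
cv2.imwrite('pics/4b.png',np.vstack([cv2.resize(a[195:285,340:520],(600,300)),cv2.resize(a[185:265,190:350],(600,300))]))
E
```

```text
scene (405, 224) 710 [292.8 201.1] [138.7  75.3] 89.0 0.0079 [ 13 180 220]
scene (472, 226) 739 [210.  365.3] [ 76.2 137.1] 14.4 0.0077 [ 13 179 219]
scene (397, 259) 369 [433.7 243.1] [101.4  54.1] 85.5 0.0057 [ 13 181 220]
scene (260, 150) 210 [ 127.4 -409.1] [138.3  92.7] 1.9 0.0057 [ 21 156 237]
scene (368, 300) 474 [606.8 249.8] [ 51.7 100.1] 3.4 0.0058 [120   7  35]
side (325, 268) 794 [290.6 201.1] [138.3  71.6] 87.7 0.0127 [ 12 154 195]
side (317, 322) 1142 [208.3 364.5] [ 69.4 141.7] 15.0 0.0126 [ 12 147 125]
side (276, 260) 417 [431.3 242.8] [103.4  56.3] 85.1 0.0097 [ 12 154 196]
side (428, 181) 303 [ 220.  -365.1] [ 81.8 116.7] 21.9 0.0103 [ 18 133 219]
```

View pics/4b.png

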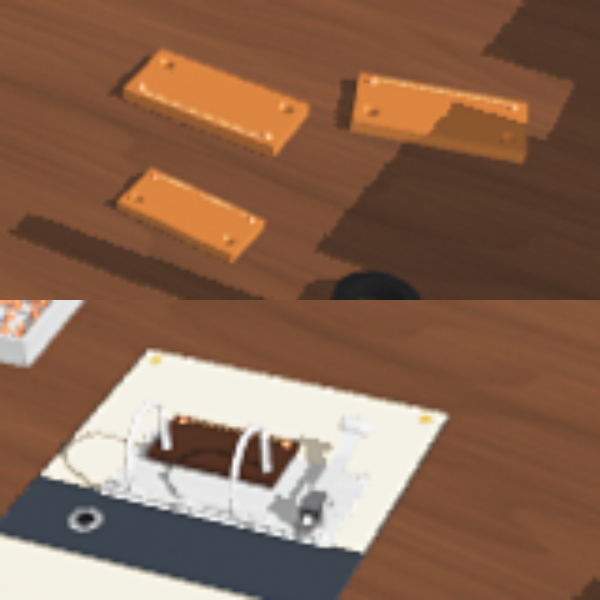

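The small plate at scene pixel (397,259) measures 101 x 54 mm. The other tan ones are about 138 x 72 mm, so this is the one. In the crop its stitches run along the far edge and its two holes sit towards the near (+x) edge. The lever is on the right-hand (+y) side of the file. Next I'll fit the file pose.

```bash
cat >> h.py <<'E'
def filefit(c,plot=None,roi=None):
    P=cloud(c); hsv=cv2.cvtColor(c['im'],cv2.COLOR_BGR2HSV)
    cr=(hsv[...,2]>190)&(hsv[...,1]<40)
    sp=(abs(hsv[...,0].astype(int)-110)<15)&(hsv[...,1]>40)&(hsv[...,1]<130)&(hsv[...,2]<110)
    m=((cr|sp)&(P[...,2]>-.01)&(P[...,2]<.012)&(P[...,0]>.35)&(P[...,0]<1.1)&(abs(P[...,1]+.2)<.35)).astype(np.uint8)
    n,l,s,_=cv2.connectedComponentsWithStats(m,connectivity=4); k=1+s[1:,4].argmax()
    q=P[l==k]; r=cv2.minAreaRect((q[:,:2]*1000).astype(np.float32)); q2=P[(l==k)&sp]
    return r,q2[:,:2].mean(0)*1000 if len(q2) else None
E
python3 - <<'E'
from h import *
for n in('scene','side'):
    c=load(n); r,s=filefit(c); print(n,np.round(r[0],1),np.round(r[1],1),round(r[2],2),s)
    B=cv2.boxPoints(r); cen=np.array(r[0]); 
    # x axis: along long side, pointing to spine side away from robot
    e=max([(B[(i+1)%4]-B[i]) for i in range(4)],key=lambda v:(round(np.linalg.norm(v)/20),v[0])); x=e/np.linalg.norm(e); y=np.array([-x[1],x[0]])
    o=cen-x*85.5-y*10; print('origin',o,'yaw',np.degrees(np.arctan2(x[1],x[0])))
    for p in((0,-40),(0,40),(-45,92)): print(p,np.round(o+x*p[0]+y*p[1],1))
s=ctrl.get_state(); print(R.from_rotvec(s['tool_rot']).as_matrix().round(3)); c=load('wrist');print(c['K'],np.round(c['R'],2))
E
```

```text
scene [739.7 -98.1] [175.9 254.8] 13.1 None
origin [710.60023594 -17.06549096] yaw -76.89718
(0, -40) [671.6 -26.1]
(0, 40) [749.6  -8. ]
(-45, 92) [790.   47.6]
side [738.3 -94.5] [171.3 257.1] 14.18 None
origin [707.60939217 -14.0150919 ] yaw -75.81632
(0, -40) [668.8 -23.8]
(0, 40) [746.4  -4.2]
(-45, 92) [785.8  52.2]
[[ 0.939  0.344 -0.001]
 [ 0.344 -0.939  0.001]
 [-0.    -0.001 -1.   ]]
[[303.01486      0.         317.80301861]
 [  0.         303.01486    201.12781523]
 [  0.           0.           1.        ]] [[ 0.35 -0.94 -0.  ]
 [-0.9  -0.33  0.27]
 [-0.25 -0.09 -0.96]]
```

```bash
python3 -m handwheel '[[0.04,0.0353,-0.0346,0,0,0,0],[0.04,0.0353,-0.0346,0,0,0,0],[0.04,0.0353,-0.0346,0,0,0,0],[0.04,0.0353,-0.0346,0,0,0,0],[0.04,0.0353,-0.0346,0,0,0,0],[0.04,0.0353,-0.0346,0,0,0,0],[0.04,0.0353,-0.0346,0,0,0,0],[0.04,0.0353,-0.0346,0,0,0,0],[0.04,0.0353,-0.0346,0,0,0,0],[0.04,0.0353,-0.0346,0,0,0,0],[0.04,0.0353,-0.0346,0,0,0,0],[0.04,0.0353,-0.0346,0,0,0,6.5]]' 20; python3 -m handwheel '[[0.04,0,0,0,0,0,0],[0.04,0,0,0,0,0,0]]'
python3 - <<'E'
from h import *
st(); w=snap('wrist'); cv2.imwrite('pics/5.png',w['im'])
P=cloud(w); np.save('P.npy',P)
E
```

```text
time: 1.65
position: [0.4788, -0.0735, 0.2225]
tool_rot: [3.12, 0.367, 0.0]
ft_force: [-0.0, -1.0, 0.1]
grip_width: 0.459
grip_force: 0.0
time: 1.9
position: [0.478, -0.0756, 0.2222]
tool_rot: [3.119, 0.373, -0.001]
ft_force: [-0.5, -0.2, -0.5]
grip_width: 0.459
grip_force: 0.0
{'time': 1.9, 'position': [0.478, -0.0756, 0.2222], 'tool_rot': [3.1189, 0.3727, -0.0015], 'ft_force': [-0.5173, -0.2244, -0.4682], 'grip_width': 0.4587, 'grip_force': 0.0, 'joint_positions': [0.7056, -0.0123, -0.5938, 1.83, -0.0064, 1.3226, -1.2196]}
```

View pics/5.png

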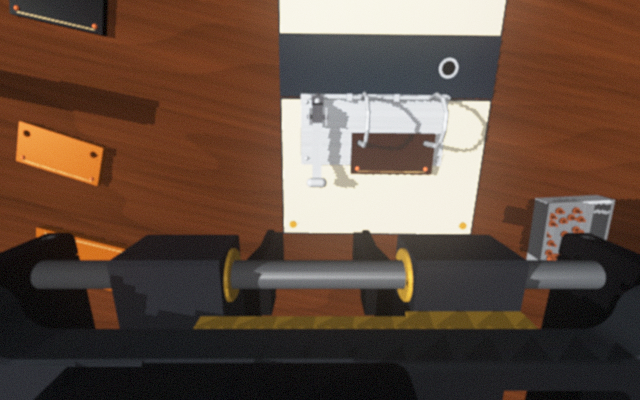

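The wrist view shows the thumb roll at (316,182), post tips near (362,145) and (430,145), and the near cover corners at (283,234) and (475,234). The tan plate is at (60,153) with holes at (29,133) and (96,154) near its +x edge.

```bash
cat >> h.py <<'E'
def ray(c,px,z):
    d=np.linalg.inv(c['K'])@np.array([px[0],px[1],1.]); d=c['R'].T@d; o=-c['R'].T@c['t']
    return o+d*(z-o[2])/d[2]
E
python3 - <<'E'
from h import *
c=load('wrist');P=cloud(c);hsv=cv2.cvtColor(c['im'],cv2.COLOR_BGR2HSV)
cr=((hsv[...,2]>150)&(hsv[...,1]<50)).astype(np.uint8)
# cover edges by sub-rows: left/right transitions for rows 205..228, spine boundary
g=cv2.cvtColor(c['im'],cv2.COLOR_BGR2GRAY).astype(float)
def edge(line): 
    d=abs(np.diff(line)); k=d.argmax(); return k+.5
L=[ray(c,(270+edge(g[r,270:300]),r),.003) for r in range(110,230,4)]
Rr=[ray(c,(465+edge(g[r,465:505]),r),.003) for r in range(110,230,4)]
N=[ray(c,(u,225+edge(g[225:242,u])),.003) for u in range(300,340,4)]
S=[ray(c,(u,20+edge(g[20:50,u])),.003) for u in range(300,480,8)]
T=[ray(c,(u,85+edge(g[85:115,u])),.003) for u in list(range(284,298,2))+list(range(458,488,4))]
for n,A in zip('LRNST',(L,Rr,N,S,T)):
    A=np.array(A)[:,:2]*1000; f=cv2.fitLine(A.astype(np.float32),cv2.DIST_HUBER,0,.01,.01).ravel(); print(n,f.round(4), 'ang',np.degrees(np.arctan(f[1]/f[0])).round(2))
# tops
for box,nm,zmin,zmax in(((300,172,332,192),'thumb',.025,.05),((352,138,372,152),'p1',.03,.06),((422,138,440,152),'p0',.03,.06)):
    u0,v0,u1,v1=box;q=P[v0:v1,u0:u1].reshape(-1,3); print(nm,np.round(q[:,2].max(),4)); q=q[(q[:,2]>zmin)&(q[:,2]<zmax)]; print(len(q),(q.mean(0)*1000).round(1),(q.min(0)*1000).round(1),(q.max(0)*1000).round(1))
m=((hsv[...,0]<20)&(hsv[...,1]>130)&(hsv[...,2]>150)).astype(np.uint8); n,l=cv2.connectedComponents(m); q=l==l[153,60]
con=cv2.findContours(q.astype(np.uint8),0,2)[0][0].reshape(-1,2)
for z in(.008,): 
    W=np.array([ray(c,p,z)[:2]*1000 for p in con]); print('tan',cv2.minAreaRect(W.astype(np.float32)))
for p in((27,133),(94,154)): print(ray(c,p,.008)*1000)
cv2.imwrite('pics/6.png',np.hstack([cv2.resize(c['im'][115:195,5:115],(440,320),interpolation=3),cv2.resize(c['im'][115:195,295:385],(360,320),interpolation=3)]))
E
```

```text
L [ 9.740000e-01  2.266000e-01  4.627096e+02 -3.427680e+01] ang 13.1
R [ 9.73000e-01  2.30900e-01  5.35460e+02 -2.75428e+02] ang 13.35
N [ 2.371000e-01 -9.715000e-01  4.031614e+02 -9.556640e+01] ang -76.28
S [ 2.296000e-01 -9.733000e-01  6.570542e+02 -1.183720e+02] ang -76.73
T [ 2.273000e-01 -9.738000e-01  5.869605e+02 -1.293481e+02] ang -76.86
thumb 0.3861
235 [478.8 -74.8  37.6] [469.2 -87.2  30. ] [488.7 -64.2  42.6]
p1 0.3861
44 [ 533.8 -114.4   49.9] [ 529.4 -117.2   30.7] [ 540.1 -112.5   60. ]
p0 0.0594
63 [ 551.  -191.8   45.8] [ 547.4 -195.9   30.1] [ 558.7 -189.3   59.4]
tan ((429.75616455078125, 242.28448486328125), (101.77449798583984, 52.22523880004883), 84.83085632324219)
[446.75281031 280.09627393   8.        ]
[440.20315501 199.64222324   8.        ]
```

View pics/6.png

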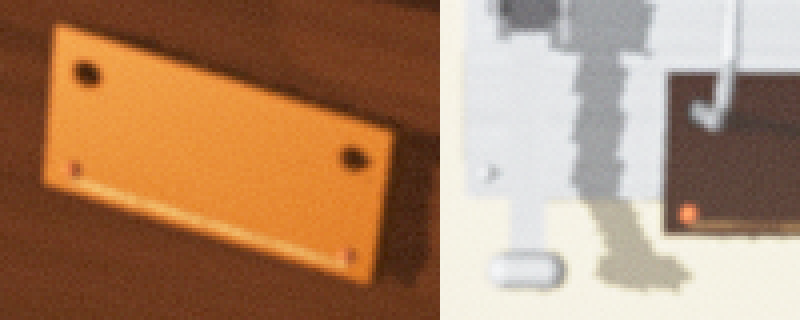

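The crop confirms the tan plate: holes towards +x, stitches on the -x edge. It's at about (430,241) mm with yaw -5°. The file is at about (541,-155) with yaw 13.3°. The tool already hangs over the thumb piece, so I'll go down and pinch it.

```bash
python3 -m handwheel '[[0.04,0,0,0.05,0,0,0],[0.04,0,0,0.05,0,0,0],[0.04,0,0,0.05,0,0,0],[0.04,0,0,0.03,0,0,0],[0.04,0,0,0.02,0,0,0],[0.04,0,0,0,0,0,0]]' 20
python3 - <<'E'
from h import *
c=load('wrist')
print('thumb',ray(c,(316.75,182.5),.037),'p1',ray(c,(361.3,143.8),.045),'p0',ray(c,(430,145),.045))
E
python3 -m handwheel '[[0.015,0,0,0,0,0,0],[0.015,0,0,0,0,0,0],[0.015,0,0,0,0,0,0]]' 20
```

```text
time: 2.7
position: [0.4765, -0.0762, 0.021]
tool_rot: [-3.119, -0.368, 0.006]
ft_force: [-0.5, -0.8, -0.2]
grip_width: 0.46
grip_force: 0.0
thumb [ 0.47669231 -0.07603928  0.037     ] p1 [ 0.53265176 -0.11334101  0.045     ] p0 [ 0.54950277 -0.18787093  0.045     ]
time: 3.08
position: [0.4788, -0.0744, 0.0232]
tool_rot: [-3.119, -0.372, -0.001]
ft_force: [-0.1, 2.0, 0.3]
grip_width: 0.251
grip_force: 20.0
```

```bash
python3 -m handwheel '[[0.015,0.0017,0,-0.0078,0,0,0],[0.015,0.0025,0,-0.0076,0,0,0],[0.015,0.0032,0,-0.0073,0,0,0],[0.015,0.004,0,-0.0069,0,0,0],[0.015,0.0047,0,-0.0064,0,0,0]]' 25; python3 -m handwheel '[[0.015,0.0053,0,-0.0059,0,0,0],[0.015,0.0059,0,-0.0053,0,0,0],[0.015,0.0064,0,-0.0047,0,0,0],[0.015,0.0069,0,-0.004,0,0,0],[0.015,0,0,0,0,0,0]]'
python3 - <<'E'
from h import *
a=snap('scene');b=snap('side')
x=np.array([.9734,.2292]);o=np.array([.5405,-.1554])
ca,cb=proj(a,[.541,-.155,.05]).astype(int),proj(b,[.541,-.155,.05]).astype(int)
f=lambda im,c:cv2.resize(im[c[1]-50:c[1]+50,c[0]-65:c[0]+65],(400,308),interpolation=3)
cv2.imwrite('pics/7.png',np.hstack([f(a['im'],ca),f(b['im'],cb)]))
E
```

```text
time: 3.7
position: [0.4936, -0.0711, 0.0591]
tool_rot: [3.119, 0.372, -0.003]
ft_force: [-2.7, 2.2, -0.5]
grip_width: 0.251
grip_force: 25.0
time: 4.32
position: [0.5186, -0.0654, 0.0789]
tool_rot: [3.119, 0.372, 0.001]
ft_force: [-4.7, 2.2, 5.3]
grip_width: 0.25
grip_force: 25.0
```

View pics/7.png

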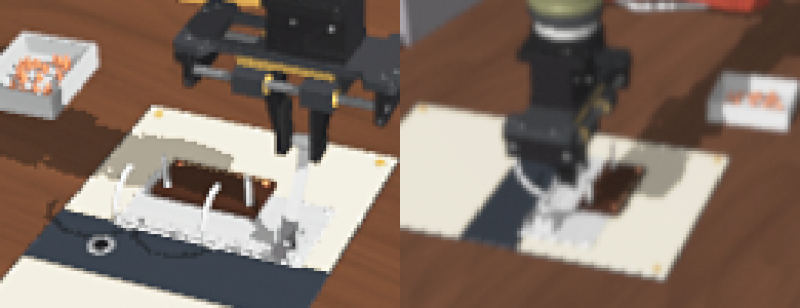

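The rings have swung wide open and the lever is near its stop. I'll nudge further along the arc to feel the stop.

```bash
python3 -m handwheel '[[0.015,0.001,0,-0.004,0,0,0],[0.015,0.002,0,-0.002,0,0,0],[0.015,0,0,0,0,0,0]]'; python3 -m handwheel '[[0.015,0.004,0,-0.002,0,0,0],[0.015,0,0,0,0,0,0]]'
```

```text
time: 4.8
position: [0.5202, -0.0645, 0.0815]
tool_rot: [-3.118, -0.372, 0.001]
ft_force: [5.6, 2.2, -20.3]
grip_width: 0.253
grip_force: 25.0
time: 5.05
position: [0.5228, -0.0639, 0.0839]
tool_rot: [-3.118, -0.372, 0.006]
ft_force: [4.1, 1.7, -26.1]
grip_width: 0.25
grip_force: 25.0
```

The tangential load rose to about 9 N, so the lever is at its stop. I'll ease off, open the fingers and go straight up.

```bash
python3 -m handwheel '[[0.015,-0.004,0,0.005,0,0,0],[0.015,-0.001,0,0.001,0,0,0],[0.04,0,0,0,0,0,0],[0.04,0,0,0,0,0,0],[0.04,0,0,0,0,0,0],[0.04,0,0,-0.03,0,0,0],[0.04,-0.02,0,-0.06,0,0,0],[0.04,-0.03,0,-0.04,0,0,0],[0.04,0,0,0,0,0,0]]'
python3 - <<'E'
from h import *
st(); w=snap('wrist'); a=snap('scene'); ca=proj(a,[.541,-.155,.05]).astype(int)
f=lambda im,c:cv2.resize(im[c[1]-50:c[1]+50,c[0]-65:c[0]+65],(400,300),interpolation=3)
cv2.imwrite('pics/8.png',np.hstack([cv2.resize(w['im'][0:240,220:540],(400,300),interpolation=3),f(a['im'],ca)]))
E
```

```text
time: 6.18
position: [0.473, -0.0782, 0.2139]
tool_rot: [3.114, 0.368, 0.011]
ft_force: [0.1, -0.4, -1.0]
grip_width: 0.46
grip_force: 0.0
{'time': 6.175, 'position': [0.473, -0.0782, 0.2139], 'tool_rot': [3.1142, 0.3679, 0.011], 'ft_force': [0.106, -0.3606, -1.0081], 'grip_width': 0.4601, 'grip_force': 0.0, 'joint_positions': [0.7261, -0.0265, -0.6045, 1.8583, -0.0116, 1.297, -1.2109]}
```

View pics/8.png

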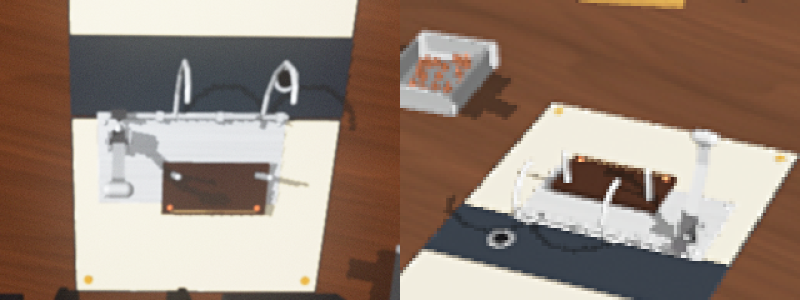

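The rings stand wide open, the lever stays up at its stop and both post tips are bare. Next I'll go over the tan plate.

```bash
python3 -m handwheel '[[0.04,0.0055,-0.0534,0,0,0,0],[0.04,0.0055,-0.0534,0,0,0,0],[0.04,0.0055,-0.0534,0,0,0,0],[0.04,0.0055,-0.0534,0,0,0,0],[0.04,0.0055,-0.0534,0,0,0,0],[0.04,0.0055,-0.0534,0,0,0,0]]'; python3 -m handwheel '[[0.08,0,0,0,0,0,-10.2],[0.08,0,0,0,0,0,-10.2],[0.08,0,0,0,0,0,-10.2],[0.08,0,0,0,0,0,-10.2],[0.08,0,0,0,0,0,-10.2],[0.08,0,0,0,0,0,-10.2],[0.08,0,0,0,0,0,-10.2],[0.08,0,0,0,0,0,0],[0.08,0,0,0,0,0,0]]'
cat >> h.py <<'E'
def tool():
    s=ctrl.get_state(); return np.array(s['position']), R.from_rotvec(s['tool_rot']).as_matrix()
E
python3 - <<'E'
from h import *
f=load('wrist'); g=cv2.cvtColor(f['im'],cv2.COLOR_BGR2GRAY)
print('posts',ray(f,(360,140.8),.045)*1000,ray(f,(426.4,140.8),.045)*1000)
p,T=tool(); c=snap('wrist'); print(p,T.round(3))
np.savez('wt.npz',**c)
hsv=cv2.cvtColor(c['im'],cv2.COLOR_BGR2HSV)
m=((hsv[...,0]<20)&(hsv[...,1]>130)&(hsv[...,2]>150)).astype(np.uint8); n,l=cv2.connectedComponents(m)
u,v=proj(c,[.4305,.241,.008]).astype(int); k=l[v,u]; print(u,v,k)
con=cv2.findContours((l==k).astype(np.uint8),0,2)[0][0].reshape(-1,2)
W=np.array([ray(c,q,.008)[:2]*1000 for q in con]); print(cv2.minAreaRect(W.astype(np.float32)))
x0,y0,w,h=cv2.boundingRect(con)
# holes: dark blobs inside bounding hull
hull=np.zeros_like(m); cv2.fillConvexPoly(hull,cv2.convexHull(con),1); hull=cv2.erode(hull,np.ones((5,5)))
d=((hsv[...,2]<130)&(hull>0)).astype(np.uint8); n,l2,s,ce=cv2.connectedComponentsWithStats(d)
for i in range(1,n): print(s[i,4],ce[i].round(1),(ray(c,ce[i],.008)*1000).round(1))
E
```

```text
time: 7.02
position: [0.4275, 0.2444, 0.2085]
tool_rot: [-3.119, -0.372, 0.002]
ft_force: [0.7, 0.0, -0.8]
grip_width: 0.462
grip_force: 0.0
time: 8.15
position: [0.428, 0.2427, 0.209]
tool_rot: [-2.318, -2.119, 0.001]
ft_force: [-0.3, 0.1, -0.4]
grip_width: 0.921
grip_force: 0.0
posts [ 532.09191218 -113.36521629   45.        ] [ 548.96555647 -183.37825026   45.        ]
[0.4280088  0.2427211  0.20902396] [[ 0.09   0.996 -0.001]
 [ 0.996 -0.09   0.   ]
 [ 0.    -0.001 -1.   ]]
320 179 5
((274.2532958984375, 287.9525451660156), (282.232177734375, 504.6089172363281), 81.8613510131836)
94 [86.5 20.4] [195.2 436.2   8. ]
11268 [209.1  63.9] [318.7 382.    8. ]
50 [102.7  34.4] [208.8 421.4   8. ]
664 [ 6.8 81.3] [ 87.7 384.3   8. ]
811 [325.4  72.6] [446.8 361.6   8. ]
5 [150.  130.8] [236.2 316.4   8. ]
555 [372.4 210.7] [492.7 195.4   8. ]
129 [167.8 146.7] [253.  296.4   8. ]
7 [331.7 146. ] [447.7 280.1   8. ]
19 [151.2 151.7] [231.9 292.3   8. ]
24 [145.2 155.2] [223.8 288.8   8. ]
110 [130.7 161.2] [204.6 283.3   8. ]
4 [152.2 157.8] [231.5 285.1   8. ]
1 [236. 176.] [328.5 254.2   8. ]
7 [191.6 179.4] [273.5 254.8   8. ]
1 [236. 178.] [328.1 251.8   8. ]
2 [237.  182.5] [328.4 246.1   8. ]
1 [239. 199.] [327.6 225.1   8. ]
1 [240. 205.] [327.6 217.3   8. ]
2 [303.5 221. ] [404.8 189.3   8. ]
23 [309.6 222.2] [412.4 187.    8. ]
24 [325.2 221.5] [432.3 186.2   8. ]
19 [337.6 222.4] [447.9 183.7   8. ]
1 [316. 222.] [420.5 186.6   8. ]
3 [243. 227.] [326.9 188.    8. ]
740 [233.6 246.6] [310.5 162.2   8. ]
2772 [100.8 243.7] [138.8 181.1   8. ]
1 [164. 256.] [217.  156.9   8. ]
1 [166. 256.] [219.7 156.6   8. ]
```

```bash
python3 - <<'E'
from h import *
c=dict(np.load('wt.npz')); hsv=cv2.cvtColor(c['im'],cv2.COLOR_BGR2HSV)
print(hsv[179,320],hsv[179,300])
h=hsv[179,320].astype(int); m=((abs(hsv[...,0].astype(int)-h[0])<6)&(hsv[...,1]>h[1]-50)&(hsv[...,2]>h[2]-60)).astype(np.uint8)
m[:100]=0;m[:,:240]=0;m[:,400:]=0
n,l=cv2.connectedComponents(m); con=max(cv2.findContours((l==l[179,320]).astype(np.uint8),0,2)[0],key=len).reshape(-1,2)
print(cv2.boundingRect(con)); W=np.array([ray(c,q,.008)[:2]*1000 for q in con]); print(cv2.minAreaRect(W.astype(np.float32)))
hull=np.zeros_like(m); cv2.fillConvexPoly(hull,cv2.convexHull(con),1)
n,l2,s,ce=cv2.connectedComponentsWithStats(((m==0)&(hull>0)).astype(np.uint8))
for i in range(1,n): 
    if s[i,4]>4: print(s[i],ce[i].round(1),(ray(c,ce[i],.008)*1000).round(1))
cv2.imwrite('pics/9.png',cv2.resize(c['im'][120:260,230:410],(720,560),interpolation=3))
E
```

```text
[ 18 202 253] [ 14 197 243]
(299, 138, 44, 82)
((431.00860595703125, 240.3050079345703), (100.87940216064453, 51.905574798583984), 84.96630096435547)
[302 143   6  25  53] [303. 154.] [412.8 273.7   8. ]
[299 145   1  36  36] [299.  162.5] [406.9 263.9   8. ]
[329 144   6   5  26] [331.5 146. ] [447.5 280.1   8. ]
[342 152   1   5   5] [342. 154.] [459.3 269.6   8. ]
[342 162   1  27  27] [342. 175.] [457.6 244.2   8. ]
[302 172   6  43  83] [303.6 193.8] [408.5 224.7   8. ]
[300 203   1  13  13] [300. 209.] [402.  205.5   8. ]
[328 209   6   4  18] [330.6 210.4] [440.2 200.3   8. ]
[341 209   1   7   7] [341. 212.] [453.1 197.1   8. ]
```

View pics/9.png

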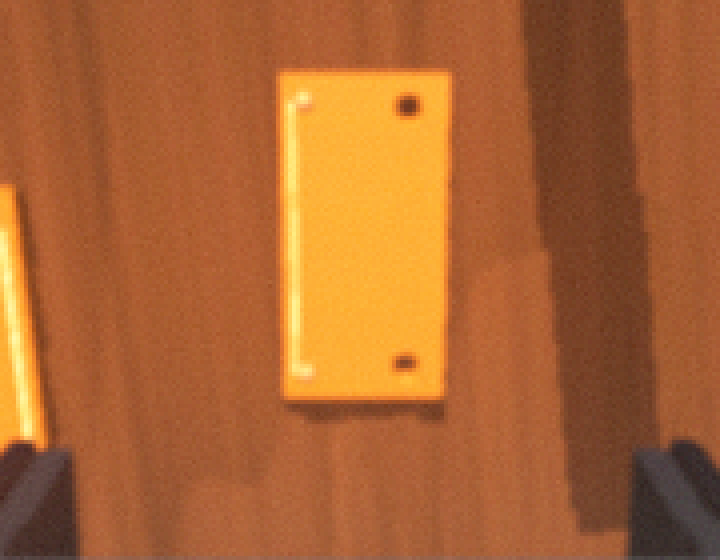

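The plate is centred between the open fingers, with its holes at crop pixels (407,105) and (404,362). That gives an origin of (430.9, 240.9) mm and yaw -5.1°. I'll go down and grip.

```bash
python3 -m handwheel '[[0.08,-0.0015,0.003,0.05,0,0,0],[0.08,0,0,0.05,0,0,0],[0.08,0,0,0.05,0,0,0],[0.08,0,0,0.035,0,0,0],[0.08,0,0,0.019,0,0,0],[0.08,0,0,0,0,0,0],[0.08,0,0,0,0,0,0]]' 20; python3 -m handwheel '[[0.045,0,0,0,0,0,0],[0.045,0,0,0,0,0,0],[0.045,0,0,0,0,0,0],[0.045,0,0,0,0,0,0],[0.045,0,0,0,0,0,0]]'
```

```text
time: 9.07
position: [0.4322, 0.2415, 0.007]
tool_rot: [2.316, 2.121, 0.003]
ft_force: [-0.0, -0.4, -0.0]
grip_width: 0.918
grip_force: 0.0
time: 9.7
position: [0.4312, 0.2407, 0.0058]
tool_rot: [2.316, 2.122, -0.0]
ft_force: [-0.4, 0.5, 1.9]
grip_width: 0.563
grip_force: 20.0
```

The tips catch only the top 2 to 3 mm of the plate, so I'll regrip 3.5 mm deeper and then lift.

```bash
python3 -m handwheel '[[0.065,0,0,0,0,0,0],[0.065,0,0,0,0,0,0],[0.065,0,0,0.0035,0,0,0],[0.045,0,0,0,0,0,0],[0.045,0,0,0,0,0,0],[0.045,0,0,0,0,0,0],[0.045,0,0,0,0,0,0]]' 25; python3 -m handwheel '[[0.045,0,0,-0.02,0,0,0],[0.045,0,0,-0.05,0,0,0],[0.045,0,0,-0.05,0,0,0],[0.045,0,0,-0.05,0,0,0],[0.045,0,0,0,0,0,0],[0.045,0,0,0,0,0,0]]'
python3 - <<'E'
from h import *
st()
E
```

```text
time: 10.58
position: [0.4311, 0.2407, 0.0022]
tool_rot: [2.316, 2.122, -0.0]
ft_force: [0.3, 0.2, 0.0]
grip_width: 0.569
grip_force: 25.0
time: 11.32
position: [0.4308, 0.2402, 0.1716]
tool_rot: [2.316, 2.122, -0.002]
ft_force: [0.0, 0.3, -1.7]
grip_width: 0.57
grip_force: 25.0
{'time': 11.325, 'position': [0.4308, 0.2402, 0.1716], 'tool_rot': [2.3161, 2.1217, -0.0016], 'ft_force': [0.0104, 0.2793, -1.6783], 'grip_width': 0.5702, 'grip_force': 24.9997, 'joint_positions': [0.4666, 0.1003, -1.0675, 1.8691, 0.094, 1.2263, -0.7183]}
```

```bash
python3 -m handwheel '[[0.045,-0.0521,0.0177,0,0,0,0],[0.045,-0.0521,0.0177,0,0,0,0],[0.045,-0.0521,0.0177,0,0,0,0],[0.045,-0.0521,0.0177,0,0,0,0],[0.045,-0.0521,0.0177,0,0,0,0],[0.045,-0.0521,0.0177,0,0,0,0],[0.045,-0.0521,0.0177,0,0,0,0],[0.045,-0.0521,0.0177,0,0,0,0],[0.045,-0.0521,0.0177,0,0,0,0],[0.045,0,0,0,0,0,-9.25],[0.045,0,0,0,0,0,-9.25],[0.045,0,0,0,0,0,0]]' 25; python3 -m handwheel '[[0.045,0,0,0,0,0,0],[0.045,0,0,0,0,0,0]]' 
python3 - <<'E'
from h import *
st(); c=snap('wrist'); np.savez('wp.npz',**c)
X=np.array([.9734,.2292,0]);Y=np.array([-.2292,.9734,0]);O=np.array([.5405,-.1554,0])
for y in(-40,40): print(proj(c,O+Y*y*1e-3+[0,0,.045]),proj(c,O+Y*y*1e-3+[0,0,.013]))
p,T=tool()
for y in(-40,40): print('hole',proj(c,p+T@np.array([y*1e-3,.013,0])-[0,0,-.006]))
u,v=proj(c,O+[0,0,.04]).astype(int); print(u,v)
cv2.imwrite('pics/10.png',cv2.resize(c['im'][50:290,200:440],(600,600),interpolation=3))
E
```

```text
time: 12.82
position: [0.5479, -0.2396, 0.1698]
tool_rot: [-1.944, -2.463, 0.0]
ft_force: [-0.1, -0.5, -0.9]
grip_width: 0.567
grip_force: 25.0
time: 13.08
position: [0.5487, -0.24, 0.1718]
tool_rot: [-1.946, -2.466, 0.001]
ft_force: [-0.6, 0.3, -0.4]
grip_width: 0.571
grip_force: 25.0
{'time': 13.075, 'position': [0.5487, -0.24, 0.1718], 'tool_rot': [-1.9459, -2.4657, 0.0006], 'ft_force': [-0.5813, 0.3333, -0.424], 'grip_width': 0.5714, 'grip_force': 24.9997, 'joint_positions': [0.9662, 0.3222, -0.7234, 1.6303, 0.2212, 1.2738, 0.4376]}
[330.34755123 147.50559908] [329.18643136 144.6583467 ]
[331.80268563  55.48938781] [330.40793786  61.99312664]
hole [339.67004401 310.45734157]
hole [342.76763628 179.06839183]
330 103
```

View pics/10.png

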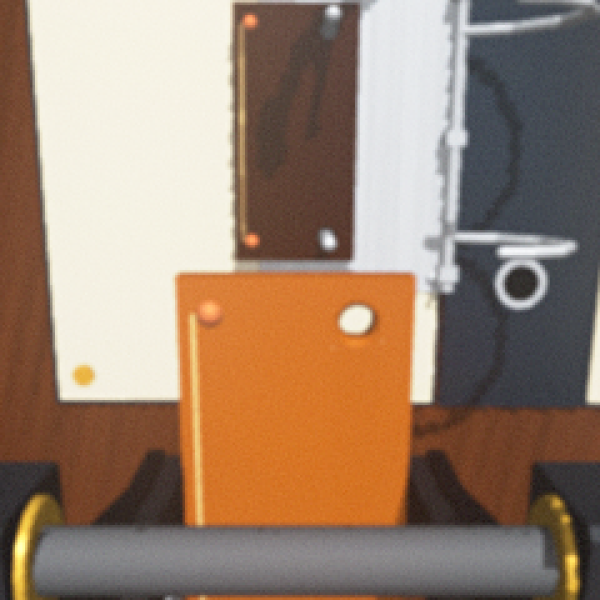

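The held plate's forward hole shows at crop (356,320). The post tips show at (328,240) and (333,10), close to the predictions. I'll refine by fitting the blobs.

```bash
cat >> h.py <<'E'
X=np.array([.9734,.2292,0]);Y=np.array([-.2292,.9734,0]);O=np.array([.5405,-.1554,0])
def blob(c,box,thr,inv=False):
    u0,v0,u1,v1=box; g=c['im'][v0:v1,u0:u1].min(-1).astype(float)  # white = high min channel
    m=(g>thr).astype(np.uint8); n,l,s,ce=cv2.connectedComponentsWithStats(m)
    k=1+s[1:,4].argmax(); w=(l==k); return ce[k]+[u0,v0],s[k]+[u0,v0,0,0,0],g
E
python3 - <<'E'
from h import *
np.set_printoptions(linewidth=200)
c=dict(np.load('wp.npz'))
print('p0',blob(c,(322,138,340,152),110)); print('p1',blob(c,(324,51,341,72),110)); print('hole',blob(c,(332,168,354,188),120))
v,u=np.mgrid[0:400,0:640]
def pred(off):
  for y in(-40,40):
    m=np.zeros((400,640),np.uint8)
    for z in np.arange(.013,.046,.001):
        r=2.75 if z<.0425 else 2.75*np.sqrt(max(0,1-((z*1e3-42.25)/2.75)**2))
        pts=[proj(c,O+off+Y*(y*1e-3)+[r*1e-3*np.cos(a),r*1e-3*np.sin(a),z]) for a in np.arange(0,6.3,.3)]
        cv2.fillPoly(m,[np.round(np.array(pts)*16).astype(np.int32)],1,shift=4)
    mm=np.argwhere(m); print('pred',y,mm.mean(0)[::-1],mm.min(0)[::-1],mm.max(0)[::-1],len(mm))
pred(np.zeros(3))
E
```

```text
p0 (array([330.86046512, 145.65116279]), array([328, 142,   7,   8,  43]), array([[ 47.,  46.,  51.,  54.,  50.,  45.,  48.,  51.,  51.,  50.,  46.,  48.,  50.,  44.,  42.,  52.,  49.,  47.],
       [ 51.,  52.,  48.,  51.,  48.,  44.,  48.,  54.,  44.,  48.,  49.,  47.,  46.,  44.,  50.,  53.,  49.,  45.],
       [ 47.,  50.,  47.,  56.,  47.,  47.,  51.,  51.,  48.,  54.,  48.,  48.,  50.,  45.,  46.,  53.,  49.,  46.],
       [ 47.,  50.,  52.,  49.,  46.,  55.,  71.,  88.,  92.,  83.,  69.,  51.,  45.,  53.,  50.,  42.,  50.,  45.],
       [ 52.,  45.,  44.,  46.,  52.,  72., 108., 127., 146., 135., 105.,  72.,  45.,  47.,  50.,  52.,  46.,  42.],
       [ 51.,  48.,  49.,  49.,  51.,  85., 125., 161., 185., 187., 151.,  98.,  54.,  45.,  48.,  47.,  54.,  52.],
       [ 49.,  46.,  46.,  43.,  56.,  84., 129., 171., 205., 217., 198., 140.,  76.,  49.,  44.,  45.,  49.,  47.],
       [ 47.,  51.,  44.,  51.,  59.,  80., 128., 182., 224., 245., 238., 184., 105.,  57.,  44.,  45.,  41.,  46.],
       [ 51.,  46.,  45.,  45.,  51.,  71., 124., 186., 234., 247., 247., 207., 130.,  62
[... 5328 characters left out ...]
.,  41.,  42.],
       [ 47.,  42.,  41.,  35.,  44.,  37.,  44.,  51.,  58.,  60.,  64.,  66.,  51.,  42.,  42.,  40.,  48.,  42.,  42.,  43.,  43.,  48.],
       [ 49.,  45.,  43.,  46.,  44.,  39.,  46.,  39.,  42.,  45.,  45.,  46.,  40.,  42.,  47.,  39.,  42.,  41.,  47.,  44.,  56.,  53.],
       [ 45.,  38.,  53.,  37.,  46.,  33.,  42.,  44.,  48.,  55.,  55.,  47.,  50.,  41.,  41.,  41.,  41.,  38.,  42.,  49.,  65.,  59.],
       [ 47.,  48.,  43.,  44.,  41.,  41.,  43.,  48.,  50.,  49.,  51.,  48.,  46.,  44.,  42.,  51.,  46.,  39.,  41.,  48.,  57.,  55.]]))
pred -40 [329.84313725 146.09803922] [327 142] [333 150] 51
pred 40 [331.19277108  58.87951807] [328  53] [335  65] 83
```

```bash
python3 - <<'E'
from h import *
c=dict(np.load('wp.npz')); s=ctrl.get_state()
p,T=tool(); print(p,T.round(3)[:, :2].T)
def circ(h,z):
    m=np.zeros((400,640),np.uint8); q=[proj(c,h+[.00365*np.cos(a),.00365*np.sin(a),z]) for a in np.arange(0,6.3,.2)]
    cv2.fillPoly(m,[np.round(np.array(q)*16).astype(np.int32)],1,shift=4); return m
h=p+T@np.array([.04,.013,0])
m=circ(h,.006)&circ(h,-.002); mm=np.argwhere(m); print('pred hole',mm.mean(0)[::-1],len(mm))
d=np.array([341.98,177.44])-mm.mean(0)[::-1]
dw=ray(c,np.array(proj(c,h+[0,0,.002]))+d,h[2]+.002)-(h+[0,0,.002]); dw[2]=0
h2=h+dw; print('hole shift mm tool',(T.T@dw*1e3).round(2),'file',dw@X*1e3,dw@Y*1e3)
# post0, post1 world after pixel shifts
for y,du in((-40,(1.0,-.45)),(40,(1.1,-1.0))):
    a=O+Y*(y*1e-3)+[0,0,.03]; w=ray(c,proj(c,a)+np.array(du),.03)-a; print('post shift file',w@X*1e3,w@Y*1e3)
    if y==40: p1=a+w
    else: p0=a+w
mid=(p0+p1)/2; hm=h2-T@np.array([.04,0,0]); mv=mid-hm; mv[2]=0
print('yaw posts',np.degrees(np.arctan2(-(p1-p0)[0],(p1-p0)[1])),'move tool',(T.T@mv*1e3).round(2))
E
```

```text
[ 0.54882655 -0.2400039   0.17201848] [[-0.233  0.973 -0.   ]
 [ 0.973  0.233 -0.   ]]
pred hole [342.09166667 177.44166667] 120
hole shift mm tool [ 0.   -0.06  0.  ] file -0.060534442766968545 0.0005901527599816588
post shift file 0.9893545831892061 0.4479830062790969
post shift file 1.0045567586843522 0.8555578662094082
yaw posts 13.238873687317705 move tool [84.87 -0.35 -0.  ]
```

```bash
python3 -m handwheel '[[0.045,0.0425,-0.0003,0,0,0,0.2],[0.045,0.0424,0,0,0,0,0],[0.045,0,0,0.05,0,0,0],[0.045,0,0,0.06,0,0,0],[0.045,0,0,0,0,0,0],[0.045,0,0,0,0,0,0],[0.045,0,0,0,0,0,0]]'
python3 - <<'E'
from h import *
T0=np.array([[-.233,.973],[.973,.233]]).T; tgt=np.array([.54883,-.24000])+T0@np.array([.08487,-.00035])
r=[];
for i in range(5): p,T=tool(); r.append(p); s=ctrl.get_image('wrist')
p=np.mean(r,0); print(p,np.std(r,0)); d=tgt-p[:2]; print('need tool',np.r_[d,0]@T*1e3, 'yaw',np.degrees(np.arctan2(T[1,0],T[0,0]))-90)
c=snap('wrist'); np.savez('wq.npz',**c)
for y in(-.04,.04): print('hole',proj(c,p+T@np.array([y,.013,0])+[0,0,.006]))
E
```

```text
time: 14.0
position: [0.5311, -0.1583, 0.065]
tool_rot: [1.947, 2.46, 0.002]
ft_force: [0.0, 0.4, 0.0]
grip_width: 0.569
grip_force: 25.0
[ 0.53044917 -0.15822479  0.06429791] [4.76323340e-04 5.68973563e-05 5.19796034e-04]
need tool [ 1.10085524 -1.52225806 -0.0041483 ] yaw 13.279587062724474
hole [341.08340502 311.94928843]
hole [344.44394224 180.09808682]
```

```bash
python3 -m handwheel '[[0.045,0.0011,-0.0014,0,0,0,0],[0.045,0,0,0,0,0,0],[0.045,0,0,0,0,0,0],[0.045,0,0,0,0,0,0]]'
python3 - <<'E'
from h import *
T0=np.array([[-.233,.973],[.973,.233]]).T; tgt=np.array([.54883,-.24000])+T0@np.array([.08487,-.00035])
r=[]
for i in range(4): p,T=tool(); r.append(p); c=snap('wrist')
p=np.mean(r,0); print(p,np.std(r,0)); d=tgt-p[:2]; print('need tool',np.r_[d,0]@T*1e3, 'yaw',np.degrees(np.arctan2(T[1,0],T[0,0]))-90)
np.savez('wq.npz',**c)
cv2.imwrite('pics/11.png',np.hstack([cv2.resize(c['im'][150:210,315:375],(480,480),interpolation=3)]))
E
```

```text
time: 14.8
position: [0.5273, -0.157, 0.0622]
tool_rot: [1.949, 2.464, -0.0]
ft_force: [-0.2, 0.0, -0.2]
grip_width: 0.568
grip_force: 25.0
[ 0.52734363 -0.15694734  0.06219622] [1.17474065e-05 1.41503130e-05 1.14989530e-05]
need tool [-8.56273553e-01  1.20645127e+00 -4.21447161e-05] yaw 13.30274583414544
```

View pics/11.png

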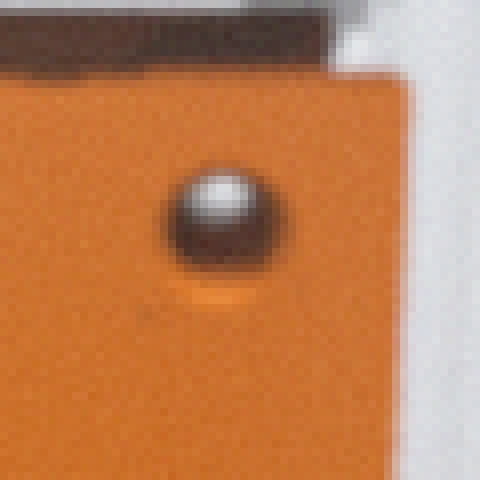

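I measured before the arm had settled, so I'll undo the correction. The post tip shows through the forward hole at crop (220,195), against a hole centre of (225,225). Next I'll check the relative alignment numerically.

```bash
python3 -m handwheel '[[0.045,-0.0009,0.0012,0,0,0,0],[0.045,0,0,0,0,0,0],[0.045,0,0,0,0,0,0],[0.045,0,0,0,0,0,0],[0.045,0,0,0,0,0,0]]'
python3 - <<'E'
from h import *
T0=np.array([[-.233,.973],[.973,.233]]).T; tgt=np.array([.54883,-.24000])+T0@np.array([.08487,-.00035])
p,T=tool(); c=snap('wrist'); p2,_=tool(); d=tgt-p2[:2]; print(p2,p2-p,'need tool',np.r_[d,0]@T*1e3)
np.savez('wq.npz',**c)
h=p2+T@np.array([.04,.013,0]); a=h.copy(); a[2]=.0435
print('pred hole top',proj(c,h+[0,0,.006]),'bottom',proj(c,h-[0,0,.002]),'tip if aligned',proj(c,a))
u,v=proj(c,a).astype(int); g=c['im'][v-6:v+9,u-9:u+10].min(-1); print(u-9,v-6); print(g)
E
```

```text
time: 15.62
position: [0.5287, -0.1576, 0.0622]
tool_rot: [-1.949, -2.464, 0.0]
ft_force: [-0.0, -0.0, -0.7]
grip_width: 0.571
grip_force: 25.0
[ 0.52868155 -0.15755893  0.0622285 ] [ 1.29615672e-05 -6.38999315e-06  2.22624749e-05] need tool [ 4.67589734e-02  4.51580246e-02 -5.08420112e-06]
pred hole top [342.59519847 178.89526905] bottom [341.47585244 176.10443876] tip if aligned [339.43821202 171.02405395]
330 165
[[ 55  58  56  51  56  54  58  50  57  52  55  59  55  61  51  58  56  62
   60]
 [ 53  49  55  52  54  48  58  51  54  57  55  52  51  50  55  53  56  52
   60]
 [ 55  57  59  58  54  57  62  51  54  59  48  58  57  59  60  53  55  52
   54]
 [ 48  52  53  60  54  49  57  55  55  55  53  50  57  51  55  58  49  58
   56]
 [ 55  55  55  55  54  56  59  59  54  57  55  50  50  54  53  51  58  54
   58]
 [ 62  53  55  53  52  55  56  52  40  54  50  51  58  52  55  53  56  57
   51]
 [ 52  60  50  51  54  55  51  58  53  53  69  75  74  71  59  49  52  53
   53]
 [ 56  53  48  49  56  52  55  49  59  87 103 129 141 122  84  61  51  47
   53]
 [ 52  48  46  59  55  47  53  59  83 116 146 168 169 150 100  60  49  47
   46]
 [ 57  58  53  51  48  50  46  71 104 133 156 166 155 127  83  56  46  49
   56]
 [ 55  57  50  52  55  51  51  66  98 118 134 131 118  89  62  50  46  45
   44]
 [ 52  47  54  52  53  47  49  58  69  88  96  86  75  64  52  46  43  42
   41]
 [ 50  50  48  50  54  48  46  43  54  59  53  57  50  48  43  40  43  46
   47]
 [ 48  57  54  48  52  46  40  43  45  43  47  44  38  47  38  46  51  46
   48]
 [ 50  50  49  52  48  49  36  44  39  45  47  39  46  44  42  48  46  48
   43]]
```

The visible lower edge of the post tip is at row 175.5, against 175.4 predicted for perfect alignment, and it's 0.25 mm off in x. I'll descend gently.

```bash
python3 -m handwheel '[[0.045,0,0.0002,0.008,0,0,0],[0.045,0,0,0.005,0,0,0],[0.045,0,0,0.003,0,0,0],[0.045,0,0,0.002,0,0,0],[0.045,0,0,0,0,0,0],[0.045,0,0,0,0,0,0]]'; python3 -m handwheel '[[0.045,0,0,0.003,0,0,0],[0.045,0,0,0.003,0,0,0],[0.045,0,0,0,0,0,0],[0.045,0,0,0,0,0,0]]'
```

```text
time: 16.42
position: [0.5291, -0.1576, 0.0444]
tool_rot: [1.949, 2.463, 0.0]
ft_force: [-0.1, -0.7, -0.2]
grip_width: 0.569
grip_force: 25.0
time: 16.92
position: [0.5289, -0.1575, 0.0382]
tool_rot: [-1.949, -2.464, 0.0]
ft_force: [-0.8, -1.0, -0.6]
grip_width: 0.569
grip_force: 25.0
```

Threaded with no force. On down.

```bash
python3 -m handwheel '[[0.045,0,0,0.004,0,0,0],[0.045,0,0,0.004,0,0,0],[0.045,0,0,0.004,0,0,0],[0.045,0,0,0.004,0,0,0],[0.045,0,0,0.003,0,0,0],[0.045,0,0,0,0,0,0],[0.045,0,0,0,0,0,0]]'; python3 -m handwheel '[[0.045,0,0,0.002,0,0,0],[0.045,0,0,0.001,0,0,0],[0.045,0,0,0,0,0,0]]'; python3 -m handwheel '[[0.045,0,0,0.001,0,0,0],[0.045,0,0,0,0,0,0],[0.045,0,0,0,0,0,0]]'
```

```text
time: 17.8
position: [0.529, -0.1576, 0.0193]
tool_rot: [1.949, 2.464, -0.0]
ft_force: [-0.1, 0.1, -1.2]
grip_width: 0.569
grip_force: 25.0
time: 18.18
position: [0.5288, -0.1575, 0.0161]
tool_rot: [-1.949, -2.464, 0.0]
ft_force: [-0.3, -0.3, 0.1]
grip_width: 0.571
grip_force: 25.0
time: 18.55
position: [0.5289, -0.1575, 0.0153]
tool_rot: [1.949, 2.464, -0.0]
ft_force: [-0.4, -0.6, -0.1]
grip_width: 0.569
grip_force: 25.0
```

```bash
python3 -m handwheel '[[0.045,0,0,0.001,0,0,0],[0.045,0,0,0,0,0,0]]'; python3 -m handwheel '[[0.06,0,0,0,0,0,0],[0.06,0,0,0,0,0,0],[0.06,0,0,0,0,0,0],[0.06,0,0,-0.01,0,0,0],[0.06,0,0,-0.04,0,0,0],[0.06,0,0,-0.05,0,0,0],[0.06,0,0,-0.06,0,0,0],[0.06,0,0,0,0,0,0]]'
python3 - <<'E'
from h import *
st(); s=snap('scene'); w=snap('wrist'); 
for n in('scene','wrist'):
    c=load(n);P=cloud(c); 
    F=np.stack([(P-O)@X,(P-O)@Y,P[...,2]],-1)*1e3; hsv=cv2.cvtColor(c['im'],cv2.COLOR_BGR2HSV)
    m=(hsv[...,0]<22)&(hsv[...,1]>130)&(hsv[...,2]>130)&(abs(F[...,0]+13)<45)&(abs(F[...,1])<70)&(F[...,2]>5)&(F[...,2]<60)
    q=F[m]; print(n,len(q)); 
    if len(q)>10:
        print(np.percentile(q,[3,50,97],axis=0).round(1)); A=np.c_[q[:,:2],np.ones(len(q))]; print(np.linalg.lstsq(A,q[:,2],rcond=None)[0])
E
```

```text
time: 18.8
position: [0.5289, -0.1576, 0.0151]
tool_rot: [1.949, 2.464, -0.001]
ft_force: [-3.0, 0.4, 6.1]
grip_width: 0.567
grip_force: 25.0
time: 19.8
position: [0.5325, -0.1579, 0.1801]
tool_rot: [1.943, 2.456, 0.004]
ft_force: [-0.7, 0.1, 0.6]
grip_width: 0.692
grip_force: 0.0
{'time': 19.8, 'position': [0.5325, -0.1579, 0.1801], 'tool_rot': [1.9427, 2.4559, 0.0038], 'ft_force': [-0.7035, 0.1484, 0.5605], 'grip_width': 0.6925, 'grip_force': 0.0, 'joint_positions': [0.9414, 0.2122, -0.788, 1.7334, 0.1609, 1.251, 0.3477]}
scene 408
[[-34.3 -41.8  12. ]
 [ -7.4   1.3  17.9]
 [ 16.3  51.9  21.9]]
[-1.53595781e-02 -1.03657039e-02  1.75400350e+01]
wrist 3918
[[-35.1 -44.7  21.5]
 [-12.8   3.4  22.9]
 [ 10.5  47.5  24.3]]
[-4.65064181e-03 -3.86110065e-04  2.28250396e+01]
```

The plate is seated: it touched down at 6 N and its top is flat. Now I'll turn the hand and come over the raised thumb piece.

```bash
python3 -m handwheel '[[0.04,0,0,0,0,0,10],[0.04,0,0,0,0,0,10],[0.04,0,0,0,0,0,10],[0.04,0,0,0,0,0,10],[0.04,0,0,0,0,0,10],[0.04,0,0,0,0,0,10],[0.04,0,0,0,0,0,10],[0.04,0,0,0,0,0,10],[0.04,0,0,0,0,0,10],[0.04,-0.005,-0.045,0,0,0,0],[0.04,0,-0.045,0,0,0,0],[0.04,0,0,0,0,0,0]]'; python3 -m handwheel '[[0.04,0,0,0,0,0,0],[0.04,0,0,0,0,0,0],[0.04,0,0,0,0,0,0]]'
python3 - <<'E'
from h import *
p,T=tool(); d=np.array([.515,-.066,.076])-p; print(p,'tool mm',(T.T@d*1e3).round(1),'yaw',np.degrees(np.arctan2(T[1,0],T[0,0])))
w=snap('wrist');P=cloud(w); F=np.stack([(P-O)@X,(P-O)@Y,P[...,2]],-1)*1e3
m=(abs(F[...,0]+5)<25)&(abs(F[...,1]-92)<20)&(F[...,2]>84)&(F[...,2]<105); q=P[m]; print(len(q),np.percentile(q,[5,50,95],axis=0).round(4).tolist(),q.mean(0))
E
```

```text
time: 21.4
position: [0.5018, -0.0669, 0.1729]
tool_rot: [-3.118, -0.374, 0.004]
ft_force: [0.1, -0.2, -0.5]
grip_width: 0.461
grip_force: 0.0
time: 21.78
position: [0.5033, -0.0721, 0.1739]
tool_rot: [-3.12, -0.361, 0.001]
ft_force: [-0.0, -0.5, 0.4]
grip_width: 0.459
grip_force: 0.0
[ 0.50326929 -0.07206567  0.17385371] tool mm [12.9 -3.2 97.8] yaw 13.19776043464003
358 [[0.5091, -0.0762, 0.0905], [0.5149, -0.0665, 0.0941], [0.5198, -0.0568, 0.0959]] [ 0.51468685 -0.06653135  0.09377244]
```

```bash
python3 -m handwheel '[[0.04,0.0129,-0.0032,0,0,0,0],[0.04,0,0,0.04,0,0,0],[0.04,0,0,0.035,0,0,0],[0.04,0,0,0.022,0,0,0],[0.04,0,0,0,0,0,0],[0.04,0,0,0,0,0,0]]' 35; python3 -m handwheel '[[0.015,0,0,0,0,0,0],[0.015,0,0,0,0,0,0],[0.015,0,0,0,0,0,0],[0.015,0,0,0,0,0,0]]'
```

```text
time: 22.58
position: [0.5163, -0.0647, 0.0782]
tool_rot: [3.12, 0.364, 0.002]
ft_force: [0.9, -0.0, -0.2]
grip_width: 0.461
grip_force: 0.0
time: 23.08
position: [0.5154, -0.0653, 0.0777]
tool_rot: [3.12, 0.363, 0.001]
ft_force: [-0.9, -0.8, 3.3]
grip_width: 0.245
grip_force: 35.0
```

```bash
python3 -m handwheel '[[0.015,-0.0069,0,0.0044,0,0,0],[0.015,-0.0064,0,0.0051,0,0,0],[0.015,-0.0058,0,0.0058,0,0,0],[0.015,0,0,0,0,0,0]]'; python3 -m handwheel '[[0.015,-0.0052,0,0.0064,0,0,0],[0.015,-0.0045,0,0.0069,0,0,0],[0.015,-0.0037,0,0.0073,0,0,0],[0.015,0,0,0,0,0,0]]'; python3 -m handwheel '[[0.015,-0.0029,0,0.0077,0,0,0],[0.015,-0.002,0,0.008,0,0,0],[0.015,0,0,0,0,0,0],[0.015,0,0,0,0,0,0]]'
```

```text
time: 23.58
position: [0.5007, -0.0691, 0.0655]
tool_rot: [3.118, 0.364, 0.013]
ft_force: [1.1, 1.4, 17.0]
grip_width: 0.244
grip_force: 35.0
time: 24.08
position: [0.4858, -0.0725, 0.0434]
tool_rot: [3.119, 0.364, 0.007]
ft_force: [-1.0, 0.0, 12.4]
grip_width: 0.247
grip_force: 35.0
time: 24.58
position: [0.4797, -0.0739, 0.0267]
tool_rot: [3.119, 0.364, 0.002]
ft_force: [-2.6, 0.1, 8.0]
grip_width: 0.232
grip_force: 34.7
```

```bash
python3 -m handwheel '[[0.015,-0.0006,0,0.004,0,0,0],[0.015,0,0,0,0,0,0],[0.015,0,0,0,0,0,0]]'; python3 -m handwheel '[[0.015,-0.0003,0,0.003,0,0,0],[0.015,0,0,0,0,0,0],[0.015,0,0,0,0,0,0]]'
```

```text
time: 24.95
position: [0.4784, -0.0742, 0.0226]
tool_rot: [3.119, 0.363, 0.0]
ft_force: [-3.0, -0.5, 8.9]
grip_width: 0.238
grip_force: 34.3
time: 25.32
position: [0.4774, -0.0743, 0.0193]
tool_rot: [3.12, 0.363, -0.002]
ft_force: [-4.7, -1.2, 9.9]
grip_width: 0.24
grip_force: 34.4
```

```bash
python3 -m handwheel '[[0.015,0,0,0.002,0,0,0],[0.015,0,0,0,0,0,0],[0.015,0,0,0,0,0,0]]'; python3 -m handwheel '[[0.015,0,0,0.002,0,0,0],[0.015,0,0,0,0,0,0],[0.015,0,0,0,0,0,0]]'
```

```text
time: 25.7
position: [0.4768, -0.0744, 0.0171]
tool_rot: [3.12, 0.363, -0.004]
ft_force: [-5.2, -0.7, 9.3]
grip_width: 0.236
grip_force: 34.4
time: 26.08
position: [0.4762, -0.0745, 0.0148]
tool_rot: [3.12, 0.363, -0.006]
ft_force: [-5.5, -1.1, 8.0]
grip_width: 0.236
grip_force: 34.5
```

The force has levelled off, so the pads are sliding on the roll. I'll let go, look, and press from above with shut fingers.

```bash
python3 -m handwheel '[[0.015,0,0,-0.002,0,0,0],[0.04,0,0,0,0,0,0],[0.04,0,0,0,0,0,0],[0.04,0,0,0,0,0,0],[0.04,0,0,-0.04,0,0,0],[0.04,0,0,-0.055,0,0,0],[0.04,0,0,-0.055,0,0,0],[0.0,0,0,-0.05,0,0,0],[0.0,0,0,0,0,0,0],[0.0,0,0,0,0,0,0],[0.0,0,0,0,0,0,0]]'
python3 - <<'E'
from h import *
p,T=tool(); print(p); w=snap('wrist');P=cloud(w); F=np.stack([(P-O)@X,(P-O)@Y,P[...,2]],-1)*1e3
m=(abs(F[...,0]+45)<14)&(abs(F[...,1]-92)<20)&(F[...,2]>20)&(F[...,2]<60); q=P[m]; f=F[m]; print(len(q),q.mean(0)); print(np.percentile(f,[2,50,98],axis=0).round(1))
print('px',proj(w,O-.045*X+.092*Y+[0,0,.036])); g=w['im'].min(-1)
u,v=proj(w,O-.045*X+.092*Y+[0,0,.036]).astype(int); print(u-20,v-12)
d=np.array([.4767,-.0755,.06])-p; print('tool',(T.T@d*1e3).round(1))
s=snap('scene'); P=cloud(s); F=np.stack([(P-O)@X,(P-O)@Y,P[...,2]],-1)*1e3
for y in(-40,40):
    m=(abs(F[...,0]-20)<30)&(abs(F[...,1]-y)<6)&(F[...,2]>30)&(F[...,2]<90); print('arch',y,m.sum(),np.percentile(F[m],[2,50,98],axis=0).round(0).tolist() if m.sum() else '')
E
```

```text
time: 27.45
position: [0.4769, -0.0736, 0.215]
tool_rot: [-3.119, -0.364, 0.004]
ft_force: [-0.2, 1.0, -0.3]
grip_width: 0.088
grip_force: 0.0
[ 0.47690893 -0.07361136  0.21499888]
260 [ 0.48022324 -0.07443472  0.04508597]
[[-47.8  82.7  37.1]
 [-40.4  92.9  46.5]
 [-31.5 103.   49.4]]
px [318.79519966 183.74294901]
298 171
tool [ -0.3   2.  155. ]
arch -40 28 [[1.0, -40.0, 32.0], [22.0, -37.0, 59.0], [47.0, -36.0, 67.0]]
arch 40 30 [[2.0, 40.0, 33.0], [27.0, 43.0, 59.0], [48.0, 45.0, 67.0]]
```

The thumb piece is still about 7 mm high, so I'll press from above on the roll.

```bash
python3 -m handwheel '[[0.0,0,0.001,0.06,0,0,0],[0.0,0,0,0.06,0,0,0],[0.0,0,0,0.035,0,0,0],[0.0,0,0,0.01,0,0,0],[0.0,0,0,0,0,0,0],[0.0,0,0,0,0,0,0]]'; python3 -m handwheel '[[0.0,0,0,0.004,0,0,0],[0.0,0,0,0.003,0,0,0],[0.0,0,0,0,0,0,0],[0.0,0,0,0,0,0,0]]';  python3 -m handwheel '[[0.0,0,0,0.003,0,0,0],[0.0,0,0,0,0,0,0],[0.0,0,0,0,0,0,0]]'
```

```text
time: 28.3
position: [0.4796, -0.075, 0.0532]
tool_rot: [3.119, 0.364, 0.004]
ft_force: [0.3, 0.6, -0.0]
grip_width: 0.004
grip_force: 0.0
time: 28.8
position: [0.4784, -0.0751, 0.0451]
tool_rot: [3.12, 0.363, 0.001]
ft_force: [-1.9, -0.5, 2.6]
grip_width: 0.005
grip_force: 1.7
time: 29.18
position: [0.4776, -0.0753, 0.0418]
tool_rot: [3.12, 0.363, -0.002]
ft_force: [-2.8, -2.2, 6.3]
grip_width: 0.007
grip_force: 3.1
```

```bash
python3 -m handwheel '[[0.0,0,0,0.003,0,0,0],[0.0,0,0,0,0,0,0],[0.0,0,0,0,0,0,0]]'; python3 -m handwheel '[[0.0,0,0,0.002,0,0,0],[0.0,0,0,0,0,0,0],[0.0,0,0,0,0,0,0]]';  python3 -m handwheel '[[0.0,0,0,0.002,0,0,0],[0.0,0,0,0,0,0,0],[0.0,0,0,0,0,0,0]]'
```

```text
time: 29.55
position: [0.4769, -0.0754, 0.0385]
tool_rot: [3.12, 0.363, -0.004]
ft_force: [-3.9, -1.7, 5.8]
grip_width: 0.004
grip_force: 2.7
time: 29.92
position: [0.4769, -0.0754, 0.0365]
tool_rot: [3.12, 0.363, -0.004]
ft_force: [-3.1, -1.0, 5.8]
grip_width: 0.006
grip_force: 2.6
time: 30.3
position: [0.4769, -0.0754, 0.0347]
tool_rot: [3.12, 0.363, -0.004]
ft_force: [-3.9, -0.6, 8.3]
grip_width: 0.003
grip_force: 3.8
```

```bash
python3 -m handwheel '[[0.0,0,0,0.002,0,0,0],[0.0,0,0,0,0,0,0],[0.0,0,0,0,0,0,0]]'; python3 -m handwheel '[[0.0,0,0,0.0015,0,0,0],[0.0,0,0,0,0,0,0],[0.0,0,0,0,0,0,0]]'
```

```text
time: 30.68
position: [0.4768, -0.0755, 0.0329]
tool_rot: [3.12, 0.363, -0.005]
ft_force: [-5.3, -0.5, 9.2]
grip_width: 0.001
grip_force: 5.0
time: 31.05
position: [0.4767, -0.0756, 0.0316]
tool_rot: [3.119, 0.363, -0.006]
ft_force: [-6.2, -1.3, 12.4]
grip_width: 0.002
grip_force: 5.9
```

The force now rises 1.7 N/mm, which is the pure arm spring, and 31.6 + 7.4 mm gives the home height of 39. I'll retreat and verify.

```bash
python3 -m handwheel '[[0.0,0,0,-0.01,0,0,0],[0.0,0,0,-0.04,0,0,0],[0.0,0,0,-0.06,0,0,0],[0.0,0,0,-0.07,0,0,0],[0.0,0,0,0,0,0,0],[0.0,0,0,0,0,0,0]]' || true
python3 -m handwheel '[[0.0,0,0,-0.01,0,0,0],[0.0,0,0,-0.04,0,0,0],[0.0,0,0,-0.06,0,0,0],[0.0,0,0,-0.06,0,0,0],[0.0,0,0,-0.015,0,0,0],[0.0,0,0,0,0,0,0],[0.0,0,0,0,0,0,0]]'
python3 - <<'E'
from h import *
p,T=tool(); print(p); w=snap('wrist');P=cloud(w); F=np.stack([(P-O)@X,(P-O)@Y,P[...,2]],-1)*1e3
m=(abs(F[...,0]+45)<14)&(abs(F[...,1]-92)<20)&(F[...,2]>20)&(F[...,2]<60); f=F[m]; print(m.sum(),f.mean(0)); print(np.percentile(f,[2,50,98],axis=0).round(1))
for n in('scene','side'):
    s=snap(n); P=cloud(s); F=np.stack([(P-O)@X,(P-O)@Y,P[...,2]],-1)*1e3; hsv=cv2.cvtColor(s['im'],cv2.COLOR_BGR2HSV)
    for y in(-40,40):
        m=(abs(F[...,0]-20)<40)&(abs(F[...,1]-y)<7)&(F[...,2]>30)&(F[...,2]<90); print(n,'arch',y,m.sum(),np.percentile(F[m],[2,50,98],axis=0).round(0).tolist() if m.sum() else '')
    m=(hsv[...,0]<22)&(hsv[...,1]>130)&(hsv[...,2]>130)&(abs(F[...,0]+13)<45)&(abs(F[...,1])<70)&(F[...,2]>5)&(F[...,2]<60); print('plate',np.percentile(F[m],[3,50,97],axis=0).round(1).tolist())
E
```

```text
time: 31.92
position: [0.4769, -0.0746, 0.214]
tool_rot: [-3.119, -0.364, 0.005]
ft_force: [0.7, 1.0, 0.4]
grip_width: 0.004
grip_force: 0.0
[ 0.47689718 -0.07456701  0.21403465]
266 [-41.19409177  92.64979756  36.81585953]
[[-50.   82.8  30.1]
 [-41.4  92.7  37.7]
 [-31.3 102.4  41.5]]
scene arch -40 47 [[3.0, -40.0, 31.0], [35.0, -37.0, 49.0], [57.0, -35.0, 63.0]]
scene arch 40 46 [[3.0, 40.0, 32.0], [38.0, 42.0, 49.0], [58.0, 45.0, 61.0]]
plate [[-34.7, -41.9, 11.7], [-6.1, 1.7, 18.0], [16.2, 51.9, 21.5]]
side arch -40 30 [[-0.0, -44.0, 31.0], [22.0, -38.0, 53.0], [55.0, -34.0, 65.0]]
side arch 40 28 [[-0.0, 36.0, 32.0], [28.0, 42.0, 56.0], [58.0, 47.0, 67.0]]
plate [[-36.6, -33.3, 14.2], [-17.0, 11.9, 22.4], [6.4, 52.7, 26.3]]out of range
```

The thumb piece is back at its starting home height (36.8 mm against 37.6 mm) and the rings are shut over the plate. Handing in.

```bash
python3 -c "
from bench import ctrl
print(ctrl.close_job())"
```

```text
the job is handed in; nothing more can be done
None
```

The tan plate is on both posts, flat on the brown one and leather face up, the rings are shut and the lever is pressed home, and I handed the job in at about 32 s; the close gave no verdict, and my last checks were depth readings because I had used all ten pictures.

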